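# Pack the water test kit into its case

### The job

Pack the water test kit away in its open case: stand the dropper bottle, the sample pot, the square bottle and the colour comparator upright, each fully down in the pocket that matches its own shape and size. Set them down, do not drop them, and leave the glass beaker and the camera where they are.

Things in the scene. Friction and masses are not known exactly. Their poses are not given: they have to be found in the camera images.
- dropper_bottle: Small round white plastic dropper bottle: body 32 mm in diameter and 58 mm high with a paper label, then a narrow ribbed cap (19 mm) with a pointed tip, 89 mm in all; about 45 g. Grip it round the body, between 33 and 58 mm above its underside. Loose, upright. Origin: centre of its underside, z up.
- sample_pot: Wide round sample pot, body cloudy clear plastic 52 mm in diameter, wide white ribbed screw lid 57 mm in diameter from 52 mm to 71 mm above the underside (its top); about 75 g. Grip it round the lid. Loose, upright. Origin: centre of its underside, z up.
- square_bottle: Square white plastic reagent bottle: body 38 x 38 mm and 60 mm high, its sides along x and y, with a round ribbed cap (25 mm) up to 82 mm; about 85 g. Grip two opposite sides of the body, between 33 and 60 mm above its underside. Loose, upright. Origin: centre of its underside, z up.
- comparator: Colour comparator: an upright oblong clear block 60 mm (along its x) by 28 mm (along its y) and 64 mm high, yellow to orange steps on its front, with two round white caps (21 mm) side by side on top up to 74 mm; about 80 g. Grip it across the 28 mm, between 33 and 64 mm above its underside. Either way round is right. Loose, upright. Origin: centre of its underside, z up.
- insert_small_round: Light grey fixed plastic insert, 96 x 96 x 52 mm high, in the open black case; round pocket 44 mm in diameter for the dropper bottle, 24 mm deep, dark floor 28 mm above the origin. Origin: centre of its underside (6 mm above the table); x, y along its sides. The four inserts lie 2 x 2, sides parallel, 98 mm apart, any one in any place; the case's rim (60 mm above the table) is 2 mm above their tops.
- insert_large_round: Light grey fixed plastic insert, 96 x 96 x 52 mm high, in the open black case; round pocket 64 mm in diameter for the sample pot, 24 mm deep, dark floor 28 mm above the origin. Origin: centre of its underside (6 mm above the table); x, y along its sides. The four inserts lie 2 x 2, sides parallel, 98 mm apart, any one in any place; the case's rim (60 mm above the table) is 2 mm above their tops.
- insert_square: Light grey fixed plastic insert, 96 x 96 x 52 mm high, in the open black case; square pocket 50 x 50 mm for the square bottle, 24 mm deep, dark floor 28 mm above the origin. Origin: centre of its underside (6 mm above the table); x, y along its sides. The four inserts lie 2 x 2, sides parallel, 98 mm apart, any one in any place; the case's rim (60 mm above the table) is 2 mm above their tops.
- insert_oblong: Light grey fixed plastic insert, 96 x 96 x 52 mm high, in the open black case; oblong pocket 72 (along x) x 40 mm for the comparator, 24 mm deep, dark floor 28 mm above the origin. Origin: centre of its underside (6 mm above the table); x, y along its sides. The four inserts lie 2 x 2, sides parallel, 98 mm apart, any one in any place; the case's rim (60 mm above the table) is 2 mm above their tops.
- beaker: Empty glass beaker, 84 mm in diameter, 112 mm high, standing loose on the table beside the kit; not part of the job. Origin: centre of its underside.
- camera: Black digital camera, about 105 mm wide, 75 mm deep and 81 mm high, standing loose on the table beyond the kit; not part of the job. Origin: centre of the underside of its main body.
There are look-alikes about, which are no part of the job. What is shaped like the sample_pot but orange or pink is not meant.

How it is judged:
At the end, for the whole second after the job is handed in: Each of the four things stands in its own insert's pocket: within 12 mm of the insert's centre, its underside within 5 mm of the pocket's floor, upright within 0.12 rad (7 degrees), at rest and released (horizontal distance between dropper_bottle and insert_small_round below 0.012 m and z of dropper_bottle in the frame of insert_small_round between 0.023 and 0.033 m and angle between each of dropper_bottle, sample_pot, square_bottle, comparator's own z axis and vertical below 0.12 rad and linear speed of each of dropper_bottle, sample_pot, square_bottle, comparator below 0.02 m/s and contact force between the fingers and dropper_bottle below 0.05 N and horizontal distance between sample_pot and insert_large_round below 0.012 m and z of sample_pot in the frame of insert_large_round between 0.023 and 0.033 m and contact force between the fingers and sample_pot below 0.05 N and horizontal distance between square_bottle and insert_square below 0.012 m and z of square_bottle in the frame of insert_square between 0.023 and 0.033 m and contact force between the fingers and square_bottle below 0.05 N and horizontal distance between comparator and insert_oblong below 0.012 m and z of comparator in the frame of insert_oblong between 0.023 and 0.033 m and contact force between the fingers and comparator below 0.05 N); the robot touches nothing.
It fails at once if the glass beaker is moved by more than 20 mm (distance of beaker from where it was at the start of the episode above 0.02 m).
It fails at once if the camera is moved by more than 20 mm (distance of camera from where it was at the start of the episode above 0.02 m).
It fails at once if a thing of the kit is dropped (falls free by more than about 25 mm) ((linear speed of dropper_bottle above 0.7 m/s and contact force between the fingers and dropper_bottle below 0.02 N) or (linear speed of sample_pot above 0.7 m/s and contact force between the fingers and sample_pot below 0.02 N) or (linear speed of square_bottle above 0.7 m/s and contact force between the fingers and square_bottle below 0.02 N) or (linear speed of comparator above 0.7 m/s and contact force between the fingers and comparator below 0.02 N)).
It also fails if it takes over 102 s, if anything falls off the work surface, if the arm or the gripper's body presses on something with over 40 N, if the wrist force passes 120 N, or if a joint passes its speed limit or range.

### The arm

A 7-joint arm with a two-finger parallel gripper is mounted at the origin on the work surface. World frame = base frame: x ahead of the robot, y to its left, z up, the work surface at z = 0. Lengths are in m, angles in rad, forces in N, time in s.
With the tool pointing down it reaches from about 0.4 to 0.9 m from the base axis. Payload 5.6 kg.
Tool frame: the origin (TCP) lies midway between the tips of the shut fingers; the grasp point (between the pads) lies env.grasp_offset behind it (env.grasp_offset is the distance from the TCP to the grasp point, in m); z points along the fingers, y is the line along which they close (so a half turn about z gives the same grasp; the last joint's range is limited). The gripper opens to 92 mm and grips with 3 to 60 N. Pads are 20 mm wide; open, the fingers measure 128 mm over their backs; the gripper's body (75 mm by 189 mm) begins 69 mm behind the grasp point.
Start: joints at [-1.353, 0.468, -0.012, 1.603, 0.006, 1.071, -0.056], TCP at [0.168, 0.628, 0.215] pointing down, gripper open.
Joint ranges: [-2.53, 2.53], [-0.31, 2.02], [-1.57, 1.55], [0.28, 2.44], [-1.29, 4.43], [0.15, 1.84], [-2.92, 2.92]. Speed limits (rad/s): [2.57, 2.57, 3.14, 3.14, 3.14, 3.14, 3.14].

### API

Orientations are given as a rotation vector (axis times angle).
In Python, from station import env gives the robot as it stands. The module is installed in compiled form; this text tells all that it offers.
- The arm moves only by the tool jog_arm, never from a script. Its argument "deltas" is a list of rows, each a list of 3 entries, a list of its own where there are three numbers: the opening, from 0 (shut) to 1 (fully open), then the shift along the world's x, y, z in mm, then the turn about the world's z in rad. In form: [[grip, [tx, ty, tz], twist], ...]. A call has 1 to 5 rows; each row is the pose to reach, as a shift and turn from the pose commanded when the call began; what a row does not reach only later rows make up. A row lasts 1/12 s, in which the tool goes at most 41.7 mm and 7.16 degrees, less where a joint would pass 70% of its speed; a pose out of reach is approached as far as the arm can. A call with a gripper value outside its range is refused whole. The fingers move at their own pace and stop on an object; "newtons" is the grip in N (left out, the last holds). Time passes only in rows, so rows that repeat a pose let the fingers close. It gives the time, the measured TCP pose, the force, the opening and the grip force at its end, in the units of the state.
- env.sense(): the state, without advancing time (a new reading comes with each control period).
- env.snapshot(name): name is "side" or "top" or "wrist"; returns the picture (420x560x3 uint8, red, green, blue); there is no depth.
- env.camera_params(name): a dict with "intrinsics" (3x3 intrinsics, pixels), "dist" ([k1, k2, p1, p2, k3] as OpenCV has them; the pictures are not rectified), "position" and "attitude" of the camera in the world; the wrist camera has in their place "hand_eye" (4x4, takes a point from camera to tool coordinates, whose origin is the TCP and whose axes are the flange's). Camera axes: x right, y up, looking along -z (the intrinsics and any distortion apply to the point x, -y, -z); pixel columns grow to the right and rows downward; lengths in m; the calibration is good to about 2 mm. A picture is of the moment at which its call begins: read the wrist's pose just before it. camera_params takes no time and is no camera call.
- env.job_done(): hands the job in; it is judged then, once.
The state is a dict: "time_s": time; "joint_pos": joint angles; "qd": joint speeds; "tau": joint torques, N m; "tcp_pos": TCP position; "tcp_rot": TCP orientation; "wrist_force": force on the tool from outside, world axes, zero at the start; "moment": the same for the moment, N m; "opening": opening from 0.0 (shut) to 1.0 (fully open); "gripper_force": force on a finger pad.
Only numpy, scipy, OpenCV 4.12 (cv2) and the standard library are available. Lean on these libraries where they do the work, as an engineer would, in place of code of your own. Each camera call takes 0.05 s, during which the arm holds its last target. There are 200 camera calls.

## Working session

There is one attempt and no reset: what is moved stays moved. The work goes in short steps, Python scripts to look and compute and a tool call to move; the robot and the scene stay as the last step left them, time stands still between calls to the robot, and variables do not carry over. Pictures are saved under pics/ and viewed, at most 14 in all, crops included, and the job is handed in when it is done.

Besides the shell and the picture viewer there is one more tool, called after "Call:" by a JSON object that holds its "name" and its "arguments". jog_arm: Moves the arm, as the interface text tells. Its arguments: {"type":"object","properties":{"deltas":{"type":"array","items":{"type":"array"}},"newtons":{"type":"number"}},"required":["deltas"]}

```bash
mkdir -p pics
python3 - <<'E'
from station import env
import cv2, numpy as np
for n in("side","top"):
    cv2.imwrite(f"pics/{n}0.png",cv2.resize(env.snapshot(n)[:,:,::-1],(800,600),interpolation=cv2.INTER_CUBIC))
    p=env.camera_params(n);print(n,p)
print(env.camera_params("wrist"));print(env.sense(),env.grasp_offset)
E
```

```text
side {'intrinsics': array([[493.74718304,   0.        , 272.94042674],
       [  0.        , 493.74718304, 209.19231828],
       [  0.        ,   0.        ,   1.        ]]), 'dist': array([-0.05535785,  0.        ,  0.        ,  0.        ,  0.        ]), 'position': array([0.3598556 , 0.54657416, 0.81498097]), 'attitude': array([ 0.15646584, -0.97141836, -2.7017245 ])}
top {'intrinsics': array([[476.89267212,   0.        , 285.46087331],
       [  0.        , 476.89267212, 212.13775363],
       [  0.        ,   0.        ,   1.        ]]), 'dist': array([0.02135392, 0.        , 0.        , 0.        , 0.        ]), 'position': array([ 0.33202625, -0.08169773,  1.04100259]), 'attitude': array([ 0.15090155, -0.14867733, -1.57553097])}
{'intrinsics': array([[362.64450925,   0.        , 282.90850145],
       [  0.        , 362.64450925, 207.93347254],
       [  0.        ,   0.        ,   1.        ]]), 'dist': array([0.02494008, 0.        , 0.        , 0.        , 0.        ]), 'hand_eye': array([[ 1.34793975e-03,  9.54382889e-01,  2.98582457e-01,
         8.59988159e-02],
       [ 9.
[... 241 characters left out ...]
]])}
{'time_s': 0.1, 'joint_pos': array([-1.35294847,  0.46830562, -0.0115885 ,  1.60353177,  0.00601509,
        1.07143877, -0.05628264]), 'qd': array([ 0.00098629, -0.00224645, -0.00067398, -0.00216746, -0.00039674,
        0.00053539, -0.00195089]), 'tau': array([ 6.11711021e-04, -5.21652424e+01, -1.26580315e-02, -2.44366729e+01,
       -5.68178622e-02,  1.41763024e-02,  6.18876061e-05]), 'tcp_pos': array([0.16757426, 0.6274673 , 0.21372481]), 'tcp_rot': array([-4.08650024e-01, -3.11482232e+00,  2.58826365e-03]), 'wrist_force': array([ 0.17023971, -0.51430025, -1.13679585]), 'moment': array([0.00067513, 0.03579398, 0.01458485]), 'gripper_force': 0.0, 'opening': 1.0039828861919575} 0.0187
```

View pics/top0.png

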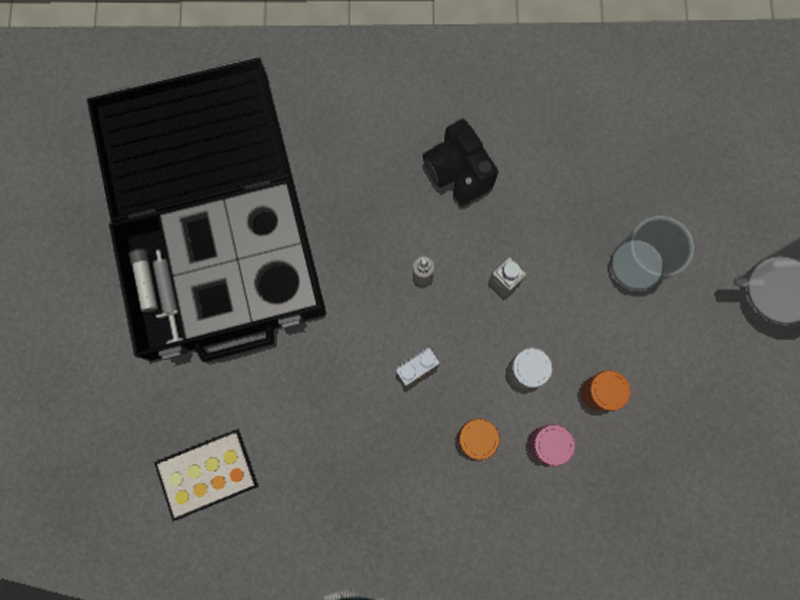

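View pics/side0.png

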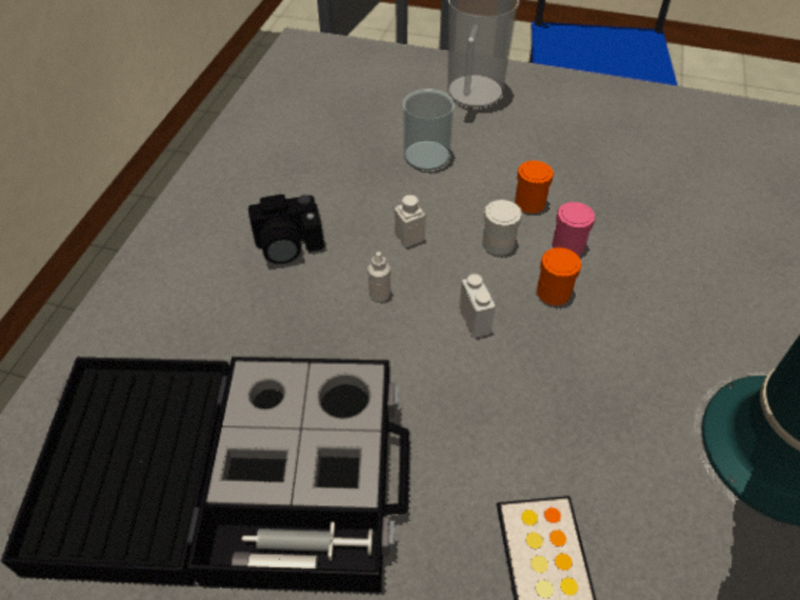

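```bash
cat > h.py <<'E'
from station import env
import cv2, numpy as np
from scipy.spatial.transform import Rotation as R
def cam(n):
    p=env.camera_params(n)
    if n=="wrist":
        s=env.sense();T=np.eye(4);T[:3,:3]=R.from_rotvec(s["tcp_rot"]).as_matrix();T[:3,3]=s["tcp_pos"]
        M=T@p["hand_eye"]
        return p,M[:3,:3],M[:3,3]
    return p,R.from_rotvec(p["attitude"]).as_matrix(),p["position"]
def ray(c,uv):
    p,Rm,t=c
    q=cv2.undistortPoints(np.array([[uv]],float),p["intrinsics"],p["dist"])[0,0]
    return t,Rm@np.array([q[0],-q[1],-1.])
def atz(c,uv,z):
    t,d=ray(c,uv);return (t+d*(z-t[2])/d[2])[:2]
def proj(c,P):
    p,Rm,t=c
    q=(np.atleast_2d(P)-t)@Rm*[1,-1,-1]
    return cv2.projectPoints(q,np.zeros(3),np.zeros(3),p["intrinsics"],p["dist"])[0][:,0]
E
python3 - <<'E'
from h import *
k=.7
pts={"drop":((424,261),(378,256),.089),"sqcap":((512,269),(410,202),.082),"pot":((532,368),(502,212),.071),
"capA":((428,356),(475,281),.074),"capB":((407,373),(483,298),.074),
"smallr":((263,221),(266,394),.058),"larger":((277,282),(344,396),.058),"oblong":((198,237),(255,465),.058),"square":((212,299),(339,468),.058),
"i1":((160,213),(208,505),.058),"i2":((290,184),(233,360),.058),"i3":((316,307),(388,360),.058),"i4":((185,338),(381,508),.058),
"camera":((462,165),(285,215),.06),"beakerbot":((637,267),(428,156),.0)}
ct,cs=cam("top"),cam("side")
for n,(a,b,z) in pts.items():
    print(n,atz(ct,np.array(a)*k,z).round(4),atz(cs,np.array(b)*k,z).round(4))
a,b=[atz(ct,np.array(q)*k,.074) for q in((428,356),(407,373))];print("comp yaw",np.arctan2(*(a-b)[::-1]))
q=[atz(ct,np.array(q)*k,.06) for q in((508,259),(525,273),(508,291),(492,275))]
for i in range(4):print("sq edge",np.arctan2(*(q[(i+1)%4]-q[i])[::-1]),np.hypot(*(q[(i+1)%4]-q[i])))
q=[atz(ct,np.array(q)*k,.058) for q in((160,213),(290,184),(316,307),(185,338))]
for i in range(4):print("ins edge",np.arctan2(*(q[(i+1)%4]-q[i])[::-1]),np.hypot(*(q[(i+1)%4]-q[i])))
print(R.from_rotvec(env.sense()["tcp_rot"]).as_matrix().round(3))
E
```

```text
drop [ 0.5771 -0.1052] [ 0.5768 -0.0986]
sqcap [ 0.5656 -0.2324] [ 0.565  -0.2258]
pot [ 0.4232 -0.2569] [ 0.4272 -0.2542]
capA [ 0.4414 -0.1093] [ 0.4373 -0.1033]
capB [ 0.4176 -0.0791] [ 0.4204 -0.0762]
smallr [0.6494 0.1352] [0.6521 0.1395]
larger [0.5553 0.1117] [0.5566 0.1149]
oblong [0.6254 0.2315] [0.6266 0.2338]
square [0.5306 0.2064] [0.5305 0.2096]
i1 [0.6634 0.2902] [0.6583 0.295 ]
i2 [0.7076 0.0959] [0.714  0.1034]
i3 [0.5171 0.0536] [0.5191 0.0472]
i4 [0.4732 0.243 ] [0.4692 0.2429]
camera [ 0.7347 -0.1659] [ 0.7497 -0.1682]
beakerbot [ 0.5867 -0.4409] [ 0.5891 -0.4388]
comp yaw -0.9008576081449187
sq edge -2.2975140101125793 0.032497173634412645
sq edge 2.371489359678588 0.037484147744795214
sq edge 0.7496208374523685 0.03332084698192306
sq edge -0.7936869402105422 0.03438321252702876
ins edge -1.346695484834933 0.19922052570821966
ins edge -2.9227097708350342 0.1952145178598975
ins edge 1.7984759935614691 0.1944114368543623
ins edge 0.2434530431458071 0.19594431347226837
[[-0.966  0.258 -0.   ]
 [ 0.258  0.966 -0.002]
 [-0.    -0.002 -1.   ]]
```

Call:
{"name": "jog_arm", "arguments": {"deltas": [[1,[140,-150,0],-0.3],[1,[140,-150,0],-0.3],[1,[140,-150,0],-0.3],[1,[140,-150,0],-0.3],[1,[140,-150,0],-0.3]]}}

```text
time_s: 0.52
tcp_pos: [0.3089, 0.4758, 0.2143]
tcp_rot: [0.87, 3.018, -0.001]
wrist_force: [1.0, 0.4, 0.3]
opening: 1.001
gripper_force: 0.0
```

Call:
{"name": "jog_arm", "arguments": {"deltas": [[1,[140,-150,0],-0.34],[1,[140,-150,0],-0.34],[1,[140,-150,0],-0.34],[1,[140,-150,0],-0.34],[1,[140,-150,0],-0.34]]}}

```text
time_s: 0.93
tcp_pos: [0.4489, 0.3257, 0.2145]
tcp_rot: [1.369, 2.827, -0.001]
wrist_force: [0.5, 0.0, -1.6]
opening: 1.005
gripper_force: 0.0
```

Call:
{"name": "jog_arm", "arguments": {"deltas": [[1,[0,-200,10],0],[1,[0,-200,10],0],[1,[0,-200,10],0],[1,[0,-200,10],0],[1,[0,-200,10],0]]}}

```text
time_s: 1.35
tcp_pos: [0.4471, 0.1248, 0.2245]
tcp_rot: [-1.37, -2.827, 0.001]
wrist_force: [0.6, 0.3, 0.1]
opening: 1.006
gripper_force: 0.0
```

Call:
{"name": "jog_arm", "arguments": {"deltas": [[1,[-10,-200,10],0],[1,[-10,-200,10],0],[1,[-10,-200,10],0],[1,[-10,-200,10],0],[1,[-10,-200,10],0]]}}

```text
time_s: 1.77
tcp_pos: [0.4368, -0.0749, 0.2348]
tcp_rot: [1.37, 2.827, 0.0]
wrist_force: [0.4, -0.6, -0.1]
opening: 0.999
gripper_force: 0.0
```

Run:
```python
from h import *
np.set_printoptions(suppress=True,precision=4)
c=cam("wrist");im=env.snapshot("wrist")
for yaw,p in((-.9,(.4295,-.094)),):
    pass
cv2.imwrite("pics/w1.png",cv2.resize(im[:,:,::-1],(800,600),interpolation=cv2.INTER_CUBIC))
s=env.sense();print(s["tcp_pos"],s["joint_pos"],R.from_rotvec(s["tcp_rot"]).as_matrix()[:2,1])
```

```text
[ 0.4365 -0.081   0.2354] [-0.4126  0.0756  0.553   2.0898 -0.0448  0.9862  0.8243] [0.7896 0.6136]
```

View pics/w1.png

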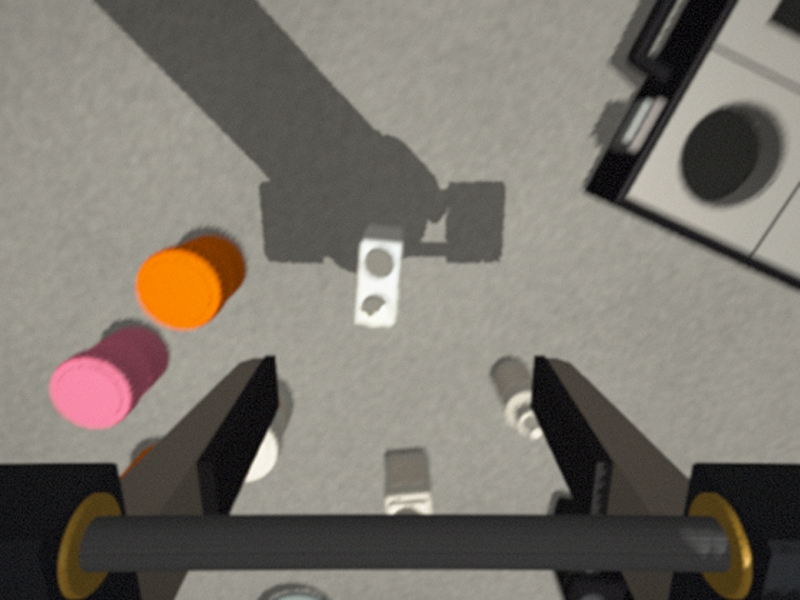

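Wrist view: comparator top face corners at about (362,239),(403,241),(395,327),(355,323); square bottle at (408,480), dropper at (515,400), pot at (262,455).

Run:
```python
from h import *
np.set_printoptions(suppress=True,precision=4)
c=cam("wrist");im=env.snapshot("wrist");k=.7
d=np.array([0,.006,0]);c=(c[0],c[1],c[2]+d)
q=[atz(c,np.array(p)*k,.064) for p in((362,239),(403,241),(395,327),(355,323))]
print(np.mean(q,0),[ (np.hypot(*(q[(i+1)%4]-q[i])),np.arctan2(*(q[(i+1)%4]-q[i])[::-1])) for i in range(4)])
print("cap",atz(c,np.array((379,262))*k,.074),atz(c,np.array((374,305))*k,.074), "large",atz(c,np.array((720,155))*k,.058))
cv2.imwrite("pics/w2.png",cv2.resize(im[:,:,::-1],(800,600),interpolation=cv2.INTER_CUBIC)[200:350,300:460])
s=env.sense();print(s["tcp_pos"],c[2]-d)
```

```text
[ 0.4294 -0.0953] [(np.float64(0.027282470536887076), np.float64(0.6127794773568768)), (np.float64(0.06140219345089457), np.float64(-1.0010393131562492)), (np.float64(0.028115942484221126), np.float64(-2.586246642081192)), (np.float64(0.059829752453298246), np.float64(2.1262489727721254))]
cap [ 0.4193 -0.0808] [ 0.4346 -0.1066] large [0.5508 0.1053]
[ 0.437  -0.0774  0.2351] [ 0.3831 -0.0135  0.4041]
```

Call:
{"name": "jog_arm", "arguments": {"deltas": [[1,[-9,-23,-40],-0.085],[1,[-9,-23,-80],-0.085],[1,[-9,-23,-120],-0.085],[1,[-9,-23,-160],-0.085],[1,[-9,-23,-190],-0.085]]}}

```text
time_s: 2.28
tcp_pos: [0.427, -0.094, 0.0416]
tcp_rot: [-1.484, -2.766, 0.002]
wrist_force: [-0.4, 1.5, 0.2]
opening: 0.999
gripper_force: 0.0
```

Call:
{"name": "jog_arm", "arguments": {"deltas": [[1,[0,0,-14],0],[0,[0,0,-14],0],[0,[0,0,-14],0],[0,[0,0,-14],0],[0,[0,0,-14],0]], "newtons": 20}}

```text
time_s: 2.7
tcp_pos: [0.4299, -0.0948, 0.0319]
tcp_rot: [1.485, 2.766, 0.002]
wrist_force: [-0.4, -0.9, -0.2]
opening: 0.731
gripper_force: 0.0
```

Call:
{"name": "jog_arm", "arguments": {"deltas": [[0,[0,0,0],0],[0,[0,0,0],0],[0,[0,0,0],0]]}}

```text
time_s: 2.95
tcp_pos: [0.4292, -0.0948, 0.0313]
tcp_rot: [1.486, 2.767, 0.001]
wrist_force: [-0.3, -0.3, -0.5]
opening: 0.514
gripper_force: 0.0
```

Call:
{"name": "jog_arm", "arguments": {"deltas": [[0,[0,0,0],0],[0,[0,0,0],0],[0,[0,0,0],0],[0,[0,0,0],0],[0,[0,0,0],0]]}}

```text
time_s: 3.37
tcp_pos: [0.4289, -0.0949, 0.0308]
tcp_rot: [1.486, 2.767, 0.001]
wrist_force: [0.5, 1.3, 2.9]
opening: 0.307
gripper_force: 20.0
```

Call:
{"name": "jog_arm", "arguments": {"deltas": [[0,[0,0,10],0],[0,[0,0,40],0],[0,[0,0,80],0],[0,[0,0,120],0],[0,[0,0,140],0]]}}

```text
time_s: 3.78
tcp_pos: [0.4297, -0.0959, 0.1745]
tcp_rot: [1.487, 2.763, 0.003]
wrist_force: [1.0, 0.6, -2.0]
opening: 0.303
gripper_force: 20.0
```

Call:
{"name": "jog_arm", "arguments": {"deltas": [[0,[99,162,10],0.61],[0,[99,162,10],0.61],[0,[99,162,10],0.61],[0,[99,162,10],0.61],[0,[99,162,10],0.61]]}}

```text
time_s: 4.2
tcp_pos: [0.5291, 0.0716, 0.1813]
tcp_rot: [0.571, 3.088, 0.002]
wrist_force: [0.3, 1.1, -0.9]
opening: 0.304
gripper_force: 20.0
```

Call:
{"name": "jog_arm", "arguments": {"deltas": [[0,[99,163,0],0.62],[0,[99,163,0],0.62],[0,[99,163,0],0.62],[0,[99,163,0],0.62],[0,[99,163,0],0.62]]}}

```text
time_s: 4.62
tcp_pos: [0.6273, 0.2347, 0.1805]
tcp_rot: [-0.397, 3.116, 0.001]
wrist_force: [-0.5, 0.8, -0.7]
opening: 0.303
gripper_force: 20.0
```

Call:
{"name": "jog_arm", "arguments": {"deltas": [[0,[0,0,0],0],[0,[0,0,0],0],[0,[0,0,0],0]]}}

```text
time_s: 4.87
tcp_pos: [0.6261, 0.2282, 0.1803]
tcp_rot: [0.378, -3.117, 0.003]
wrist_force: [-0.1, -0.7, -0.4]
opening: 0.305
gripper_force: 20.0
```

Run:
```python
from h import *
c=cam("wrist");im=env.snapshot("wrist")
np.save("w3.npy",np.c_[c[1],c[2]])
ex,ey=np.array([np.cos(.25),np.sin(.25)]),np.array([-np.sin(.25),np.cos(.25)])
o=im[:,:,::-1].copy()
cv2.imwrite("pics/w3.png",cv2.resize(o,(800,600),interpolation=cv2.INTER_CUBIC))
s=env.sense();print(s["tcp_pos"],c[2],R.from_rotvec(s["tcp_rot"]).as_matrix()[:2,1])
```

```text
[0.62615306 0.22782824 0.18057329] [0.54269096 0.20825217 0.34942374] [-0.23857795  0.97112219]
```

View pics/w3.png

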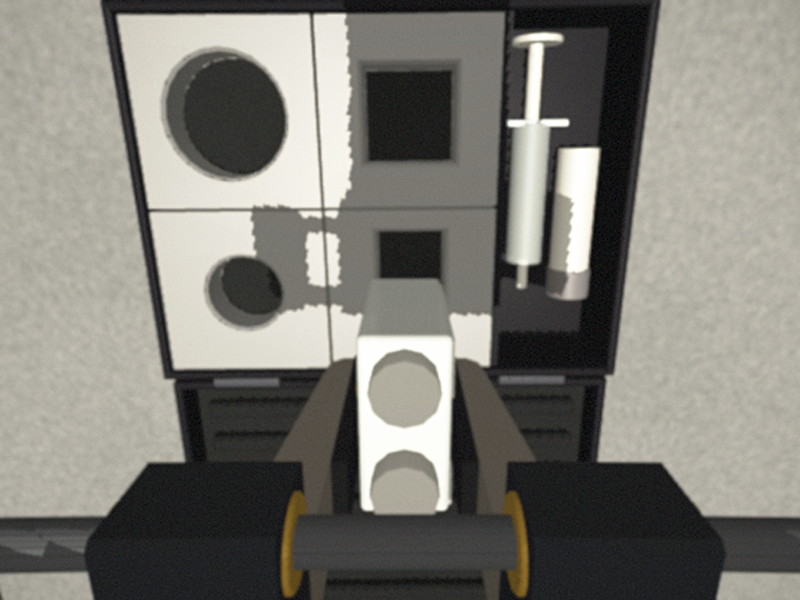

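The picture shows the inserts from above: block corners about (118,13),(504,11),(491,366),(174,370), seam crossing (325,209), oblong pocket's near edge (374–446,224), square pocket (361–458, 64–164).

Run:
```python
from h import *
np.set_printoptions(suppress=True,precision=4)
m=np.load("w3.npy");c=(env.camera_params("wrist"),m[:,:3],m[:,3]);k=.7
f=lambda p,z=.058:atz(c,np.array(p)*k,z)
q=[f(p) for p in((118,13),(504,11),(491,366),(174,370))]
print(q,np.mean(q,0),[ (np.hypot(*(q[(i+1)%4]-q[i])),np.arctan2(*(q[(i+1)%4]-q[i])[::-1])) for i in range(4)])
print("seam",f((325,209)),"large",f((226,115)),"sq",f((410,113)),"small",f((245,292)),"obl edge",f((374,224)),f((446,222)))
d=f((446,222))-f((374,224));print(np.arctan2(*d[::-1]),np.hypot(*d))
print("comp top at z", [f(p,.181+.033) for p in((358,338),(454,337),(449,510),(360,510))])
```

```text
[array([0.5215, 0.056 ]), array([0.4737, 0.2421]), array([0.6611, 0.2921]), array([0.7103, 0.104 ])] [0.5917 0.1736] [(np.float64(0.19214117441593997), np.float64(1.8221671229178351)), (np.float64(0.19387168220920606), np.float64(0.2607821171193102)), (np.float64(0.19443272436678213), np.float64(-1.3146121344143724)), (np.float64(0.19479952887598875), np.float64(-2.892607573260145))]
seam [0.5915 0.1744] large [0.5557 0.1141] sq [0.5311 0.2082] small [0.6503 0.1384] obl edge [0.5931 0.2029] [0.5822 0.242 ]
1.8415813699078514 0.04059873827005192
comp top at z [array([0.5985, 0.2086]), array([0.5917, 0.2346]), array([0.6479, 0.2486]), array([0.6546, 0.2216])]
```

Call:
{"name": "jog_arm", "arguments": {"deltas": [[0,[1,3,-30],0.01],[0,[1,3,-60],0.01],[0,[1,3,-85],0.01],[0,[1,3,-100],0.01],[0,[1,3,-110],0.01]]}}

```text
time_s: 5.33
tcp_pos: [0.6263, 0.2306, 0.0688]
tcp_rot: [0.393, -3.114, 0.003]
wrist_force: [0.7, -1.1, -0.8]
opening: 0.303
gripper_force: 20.0
```

Call:
{"name": "jog_arm", "arguments": {"deltas": [[0,[0,0,-4],0],[0,[0,0,-6],0],[0,[0,0,-6],0]]}}

```text
time_s: 5.58
tcp_pos: [0.6281, 0.2325, 0.0656]
tcp_rot: [-0.396, 3.115, -0.0]
wrist_force: [0.2, 0.2, -0.4]
opening: 0.304
gripper_force: 20.0
```

Call:
{"name": "jog_arm", "arguments": {"deltas": [[0,[0,0,-1],0],[0.31,[0,0,-1],0],[0.4,[0,0,-1],0],[0.6,[0,0,-1],0],[0.6,[0,0,-1],0]]}}

```text
time_s: 6.0
tcp_pos: [0.6279, 0.2332, 0.0641]
tcp_rot: [-0.398, 3.115, 0.001]
wrist_force: [0.7, -1.0, 0.2]
opening: 0.507
gripper_force: 0.0
```

Call:
{"name": "jog_arm", "arguments": {"deltas": [[0.6,[0,0,0],0],[0.6,[0,0,20],0],[0.6,[0,0,60],0],[0.6,[0,0,100],0],[0.6,[0,0,120],0]]}}

```text
time_s: 6.42
tcp_pos: [0.6297, 0.2336, 0.1886]
tcp_rot: [-0.397, 3.11, 0.003]
wrist_force: [0.5, -0.6, 0.9]
opening: 0.596
gripper_force: 0.0
```

Run:
```python
from h import *
o=env.snapshot("side")[:,:,::-1];o=cv2.resize(o[210:420,0:300],(800,560),interpolation=cv2.INTER_CUBIC)
cv2.imwrite("pics/s2.png",o)
```

```text
(no output)
```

View pics/s2.png

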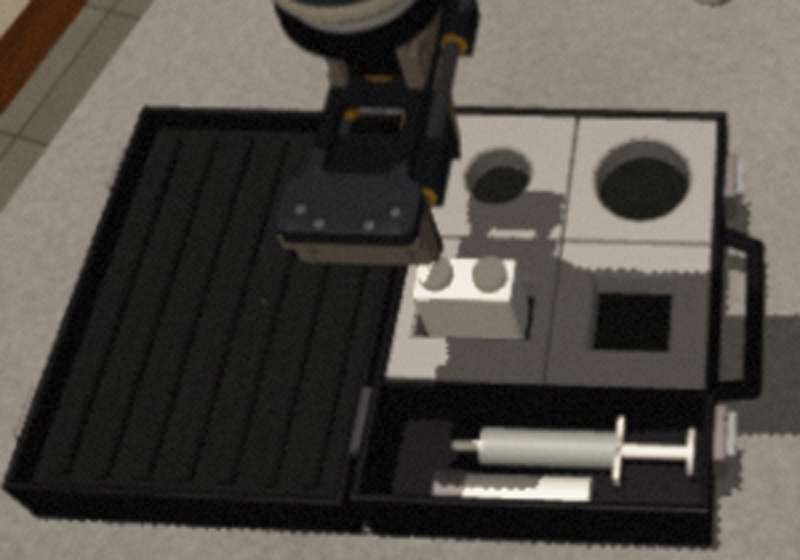

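Call:
{"name": "jog_arm", "arguments": {"deltas": [[0.75,[-21,-154,12],-0.35],[0.75,[-21,-154,12],-0.35],[0.75,[-21,-154,12],-0.35],[0.75,[-21,-154,12],-0.35]]}}

```text
time_s: 6.8
tcp_pos: [0.606, 0.075, 0.1958]
tcp_rot: [0.161, 3.137, -0.002]
wrist_force: [0.8, -1.4, -0.1]
opening: 0.749
gripper_force: 0.0
```

Call:
{"name": "jog_arm", "arguments": {"deltas": [[0.75,[-21,-154,12],-0.35],[0.75,[-21,-154,12],-0.35],[0.75,[-21,-154,12],-0.35],[0.75,[-21,-154,12],-0.35]]}}

```text
time_s: 7.13
tcp_pos: [0.5847, -0.079, 0.2079]
tcp_rot: [0.706, 3.061, -0.002]
wrist_force: [-0.1, -0.4, -0.4]
opening: 0.749
gripper_force: 0.0
```

Call:
{"name": "jog_arm", "arguments": {"deltas": [[0.75,[-21,-154,12],-0.35],[0.75,[-21,-154,12],-0.35],[0.75,[-21,-154,12],-0.35],[0.75,[-21,-154,12],-0.35],[0.75,[-21,-154,12],-0.35]]}}

```text
time_s: 7.55
tcp_pos: [0.5621, -0.2377, 0.2206]
tcp_rot: [1.232, 2.887, -0.007]
wrist_force: [-0.7, -0.8, 0.8]
opening: 0.75
gripper_force: 0.0
```

Call:
{"name": "jog_arm", "arguments": {"deltas": [[0.75,[0,0,0],0],[0.75,[0,0,0],0]]}}

```text
time_s: 7.72
tcp_pos: [0.5648, -0.2279, 0.2192]
tcp_rot: [-1.216, -2.896, -0.001]
wrist_force: [0.3, 0.4, -0.2]
opening: 0.749
gripper_force: 0.0
```

Run:
```python
from h import *
c=cam("wrist");im=env.snapshot("wrist")
np.save("w4.npy",np.c_[c[1],c[2]])
cv2.imwrite("pics/w4.png",cv2.resize(im[:,:,::-1],(800,600),interpolation=cv2.INTER_CUBIC))
s=env.sense();print(s["tcp_pos"],np.arctan2(*R.from_rotvec(s["tcp_rot"]).as_matrix()[:2,1][::-1]))
```

```text
[ 0.56504017 -0.22708978  0.21910584] 0.777299079903015
```

View pics/w4.png

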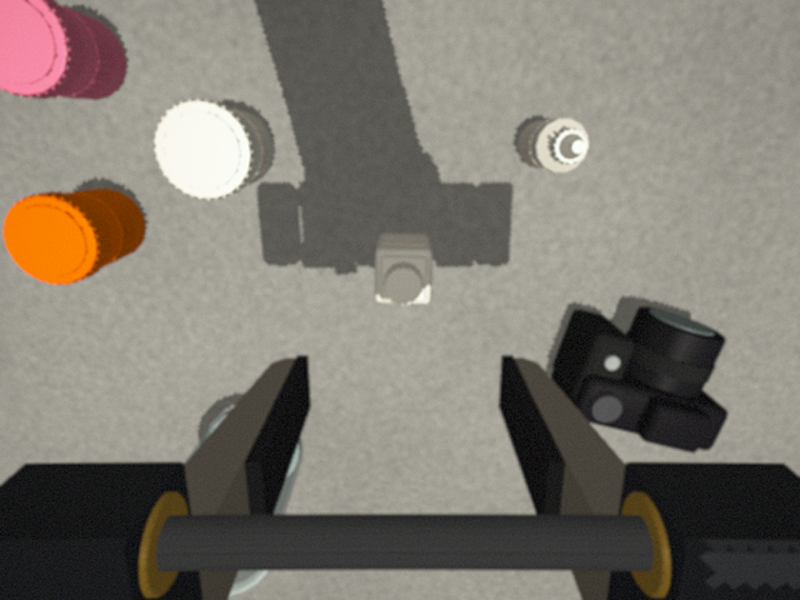

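Wrist view: square bottle at (404,275), cap top centre (403,284), body front-top edge (376,303)–(431,304); aligned with the fingers. Pot candidates: white lid (203,150), orange (52,238), pink (20,45) – the white-lidded one with the clear body is the pot. Dropper tip (577,147).

Run:
```python
from h import *
np.set_printoptions(suppress=True,precision=4)
m=np.load("w4.npy");c=(env.camera_params("wrist"),m[:,:3],m[:,3]);k=.7
f=lambda p,z=.06:atz(c,np.array(p)*k,z)
a,b=f((376,303)),f((431,304));d=b-a;t=np.arctan2(*d[::-1]);n=np.array([-np.sin(t),np.cos(t)])
print(t,np.hypot(*d),"centre",(a+b)/2+.019*n,(a+b)/2-.019*n,"cap",f((403,284),.082))
print("pot",f((203,150),.071),"drop tip",f((577,147),.089),"drop shoulder",f((562,145),.058))
print("orange",f((50,239),.071),"camera",f((640,380),.06),proj(c,[.565,-.229,.082])/k)
```

```text
0.7577823691347435 0.03664376462760567 centre [ 0.566  -0.2298] [ 0.5921 -0.2574] cap [ 0.565  -0.2298]
pot [ 0.4264 -0.256 ] drop tip [ 0.577  -0.1048] drop shoulder [ 0.5771 -0.1039]
orange [ 0.393  -0.3632] camera [ 0.7353 -0.1683] [[403.9215 283.1946]]
```

Call:
{"name": "jog_arm", "arguments": {"deltas": [[0.75,[0,-1,-40],-0.01],[0.75,[0,-1,-80],-0.01],[0.7,[0,-1,-120],-0.01],[0.65,[0,-1,-160],-0.01],[0.6,[0,-1,-189],-0.01]]}}

```text
time_s: 8.18
tcp_pos: [0.5638, -0.2266, 0.0271]
tcp_rot: [-1.225, -2.889, -0.001]
wrist_force: [-0.3, 0.5, 0.1]
opening: 0.613
gripper_force: 0.0
```

Call:
{"name": "jog_arm", "arguments": {"deltas": [[0.6,[0,0,0],0],[0,[0,0,0],0],[0,[0,0,0],0],[0,[0,0,0],0],[0,[0,0,0],0]]}}

```text
time_s: 8.6
tcp_pos: [0.5664, -0.2302, 0.033]
tcp_rot: [1.23, 2.887, 0.001]
wrist_force: [0.5, 0.5, 1.7]
opening: 0.414
gripper_force: 20.0
```

Call:
{"name": "jog_arm", "arguments": {"deltas": [[0,[0,0,0],0],[0,[0,0,0],0],[0,[0,0,0],0]]}}

```text
time_s: 8.85
tcp_pos: [0.5664, -0.2303, 0.033]
tcp_rot: [1.23, 2.886, 0.002]
wrist_force: [-0.8, 0.7, 7.5]
opening: 0.414
gripper_force: 20.0
```

Call:
{"name": "jog_arm", "arguments": {"deltas": [[0,[0,0,10],0],[0,[0,0,40],0],[0,[0,0,80],0],[0,[0,0,120],0],[0,[0,0,150],0]]}}

```text
time_s: 9.27
tcp_pos: [0.565, -0.2307, 0.1846]
tcp_rot: [1.232, 2.887, 0.001]
wrist_force: [1.0, 0.3, -1.5]
opening: 0.413
gripper_force: 20.0
```

Call:
{"name": "jog_arm", "arguments": {"deltas": [[0,[-11,146,0],-0.17],[0,[-11,146,0],-0.17],[0,[-11,146,0],-0.17],[0,[-11,146,0],-0.17]]}}

```text
time_s: 9.6
tcp_pos: [0.5531, -0.0783, 0.1813]
tcp_rot: [-1.466, -2.777, -0.005]
wrist_force: [-0.8, 1.1, -1.5]
opening: 0.411
gripper_force: 20.0
```

Call:
{"name": "jog_arm", "arguments": {"deltas": [[0,[-11,146,0],-0.17],[0,[-11,146,0],-0.17],[0,[-11,146,0],-0.17],[0,[-11,146,0],-0.17]]}}

```text
time_s: 9.93
tcp_pos: [0.5417, 0.0673, 0.1813]
tcp_rot: [-1.696, -2.643, -0.003]
wrist_force: [0.3, 0.1, -1.6]
opening: 0.413
gripper_force: 20.0
```

Call:
{"name": "jog_arm", "arguments": {"deltas": [[0,[-12,147,0],-0.17],[0,[-12,147,0],-0.17],[0,[-12,147,0],-0.17],[0,[-12,147,0],-0.17],[0,[-12,147,0],-0.17]]}}

```text
time_s: 10.35
tcp_pos: [0.5289, 0.2165, 0.181]
tcp_rot: [-1.907, -2.494, -0.003]
wrist_force: [0.2, 0.9, -1.3]
opening: 0.408
gripper_force: 20.0
```

Call:
{"name": "jog_arm", "arguments": {"deltas": [[0,[0,0,0],0],[0,[0,0,-40],0],[0,[0,0,-70],0],[0,[0,0,-75],0],[0,[0,0,-75],0]]}}

```text
time_s: 10.77
tcp_pos: [0.5297, 0.2067, 0.1045]
tcp_rot: [-1.924, -2.483, 0.006]
wrist_force: [-0.2, -0.8, -0.9]
opening: 0.413
gripper_force: 20.0
```

Run:
```python
from h import *
c=cam("wrist");im=env.snapshot("wrist")
np.save("w5.npy",np.c_[c[1],c[2]])
cv2.imwrite("pics/w5.png",cv2.resize(im[:,:,::-1],(800,600),interpolation=cv2.INTER_CUBIC))
s=env.sense();print(s["tcp_pos"],np.arctan2(*R.from_rotvec(s["tcp_rot"]).as_matrix()[:2,1][::-1]),s["joint_pos"])
```

```text
[0.5311198  0.20735597 0.10617484] 0.25248638590409384 [-0.85067435  0.5101356   0.54257497  1.91566557 -0.35386329  0.81151873
  0.13531837]
```

View pics/w5.png

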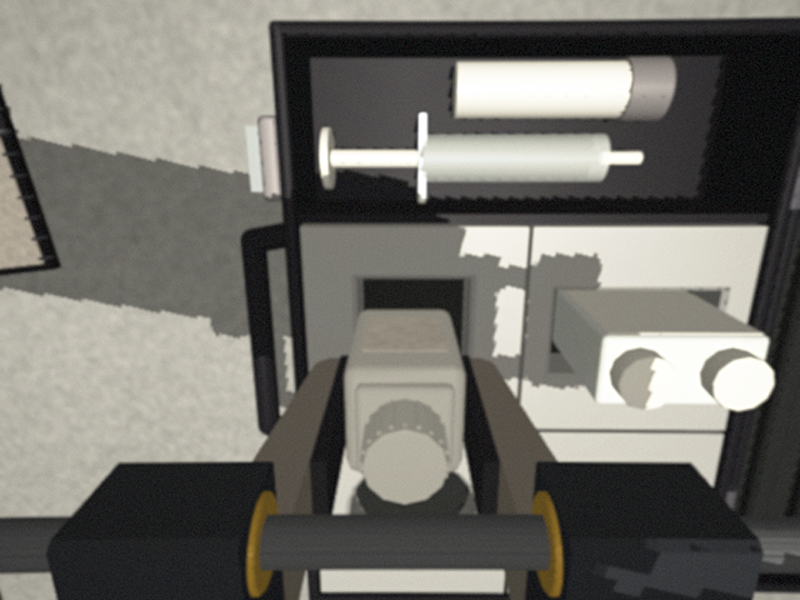

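Bottle over the square pocket: pocket far edge (358–476,276); bottle bottom edge (360–450,311).

Run:
```python
from h import *
m=np.load("w5.npy");c=(env.camera_params("wrist"),m[:,:3],m[:,3]);k=.7
f=lambda p,z=.058:atz(c,np.array(p)*k,z)
a,b=f((358,276)),f((476,276));d=b-a;t=np.arctan2(*d[::-1]);n=np.array([-np.sin(t),np.cos(t)])
print(t,np.hypot(*d),(a+b)/2-.025*n)
a,b=f((358,311),.075),f((450,311),.075);d=b-a;print(np.hypot(*d),(a+b)/2-.019*n)
```

```text
0.25458846290185727 0.05074695515346539 [0.53345103 0.20998766]
0.037236995230637115 [0.52912516 0.20466008]
```

Call:
{"name": "jog_arm", "arguments": {"deltas": [[0,[3,3,0],0],[0,[3,3,-15],0],[0,[3,3,-28],0],[0,[3,3,-36],0],[0,[3,3,-39],0]]}}

```text
time_s: 11.23
tcp_pos: [0.5332, 0.212, 0.0667]
tcp_rot: [-1.92, -2.485, 0.002]
wrist_force: [-8.6, -3.5, 31.8]
opening: 0.414
gripper_force: 20.0
```

Call:
{"name": "jog_arm", "arguments": {"deltas": [[0,[0,0,-2],0],[0,[0,0,-2],0],[0,[0,0,-2],0]]}}

```text
time_s: 11.48
tcp_pos: [0.5332, 0.212, 0.0667]
tcp_rot: [-1.92, -2.483, 0.0]
wrist_force: [-6.9, -2.2, 16.8]
opening: 0.411
gripper_force: 20.0
```

Call:
{"name": "jog_arm", "arguments": {"deltas": [[0,[0,0,2],0],[0.42,[0,0,2],0],[0.5,[0,0,2],0],[0.65,[0,0,2],0],[0.65,[0,0,2],0]]}}

```text
time_s: 11.9
tcp_pos: [0.5337, 0.212, 0.0665]
tcp_rot: [1.921, 2.486, -0.0]
wrist_force: [0.1, -0.5, -0.0]
opening: 0.616
gripper_force: 0.0
```

Call:
{"name": "jog_arm", "arguments": {"deltas": [[0.65,[0,0,2],0],[0.65,[0,0,2],0],[0.65,[0,0,40],0],[0.65,[0,0,80],0],[0.65,[0,0,120],0]]}}

```text
time_s: 12.32
tcp_pos: [0.5331, 0.2114, 0.1873]
tcp_rot: [-1.922, -2.485, 0.004]
wrist_force: [0.9, 0.3, 0.4]
opening: 0.648
gripper_force: 0.0
```

Run:
```python
from h import *
c=cam("wrist");im=env.snapshot("wrist")
np.save("w6.npy",np.c_[c[1],c[2]])
cv2.imwrite("pics/w6.png",cv2.resize(im[:,:,::-1],(800,600),interpolation=cv2.INTER_CUBIC))
s=env.sense();print(s["tcp_pos"],s["opening"])
```

```text
[0.5379212  0.21289795 0.19566307] 0.651658027841883
```

View pics/w6.png

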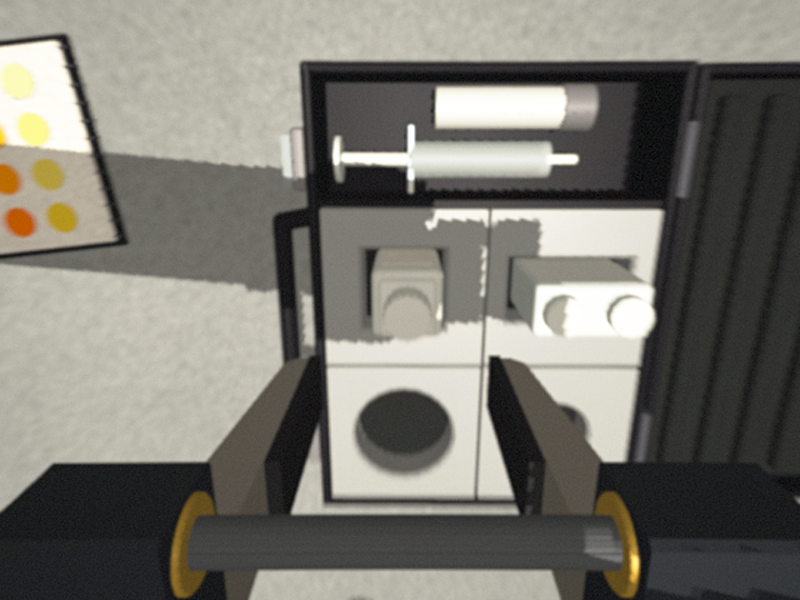

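Call:
{"name": "jog_arm", "arguments": {"deltas": [[0.75,[-36,-156,0],0.174],[0.8,[-36,-156,0],0.174],[0.85,[-36,-156,0],0.174],[0.85,[-36,-156,0],0.174]]}}

```text
time_s: 12.7
tcp_pos: [0.4967, 0.0535, 0.1867]
tcp_rot: [1.699, 2.642, 0.0]
wrist_force: [0.4, -0.1, -0.2]
opening: 0.85
gripper_force: 0.0
```

Call:
{"name": "jog_arm", "arguments": {"deltas": [[0.85,[-36,-156,0],0.174],[0.85,[-36,-156,0],0.174],[0.85,[-36,-156,0],0.174],[0.85,[-36,-156,0],0.174]]}}

```text
time_s: 13.03
tcp_pos: [0.4607, -0.1025, 0.1868]
tcp_rot: [1.463, 2.779, 0.001]
wrist_force: [0.0, 0.4, -0.4]
opening: 0.855
gripper_force: 0.0
```

Call:
{"name": "jog_arm", "arguments": {"deltas": [[0.85,[-36,-156,0],0.174],[0.85,[-36,-156,0],0.174],[0.85,[-36,-156,0],0.174],[0.85,[-36,-156,0],0.174],[0.85,[-36,-156,0],0.174]]}}

```text
time_s: 13.45
tcp_pos: [0.4226, -0.2645, 0.1874]
tcp_rot: [1.231, 2.887, -0.006]
wrist_force: [-1.0, 0.4, -0.1]
opening: 0.85
gripper_force: 0.0
```

Call:
{"name": "jog_arm", "arguments": {"deltas": [[0.85,[0,0,0],0],[0.85,[0,0,-40],0],[0.85,[0,0,-60],0],[0.85,[0,0,-60],0]]}}

```text
time_s: 13.78
tcp_pos: [0.4237, -0.2528, 0.1231]
tcp_rot: [-1.208, -2.892, -0.0]
wrist_force: [-0.3, -0.1, 0.3]
opening: 0.851
gripper_force: 0.0
```

Run:
```python
from h import *
c=cam("wrist");im=env.snapshot("wrist")
np.save("w7.npy",np.c_[c[1],c[2]])
cv2.imwrite("pics/w7.png",cv2.resize(im[:,:,::-1],(800,600),interpolation=cv2.INTER_CUBIC))
s=env.sense();print(s["tcp_pos"],s["opening"],proj(c,[.426,-.256,.071])/.7)
```

```text
[ 0.42477898 -0.25386247  0.1250299 ] 0.8498488825088476 [[404.32050225 340.42607821]]
```

View pics/w7.png

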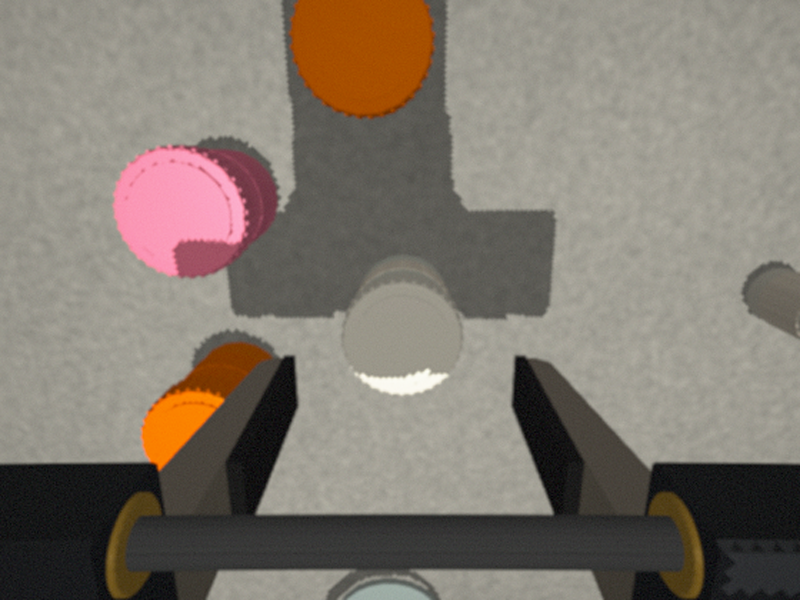

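White lid centred at (403,339), right where predicted (404,340); pink (185,210) and orange lids (362,45),(195,435) clear of the fingers.

Call:
{"name": "jog_arm", "arguments": {"deltas": [[0.85,[0,0,-30],0],[0.85,[0,0,-60],0],[0.85,[0,0,-84],0],[0.85,[0,0,-84],0],[0,[0,0,-84],0]]}}

```text
time_s: 14.25
tcp_pos: [0.4262, -0.2556, 0.0433]
tcp_rot: [-1.213, -2.898, -0.0]
wrist_force: [-0.9, -0.0, 0.8]
opening: 0.798
gripper_force: 0.0
```

Call:
{"name": "jog_arm", "arguments": {"deltas": [[0,[0,0,0],0],[0,[0,0,0],0],[0,[0,0,0],0],[0,[0,0,0],0],[0,[0,0,0],0]]}}

```text
time_s: 14.67
tcp_pos: [0.4271, -0.2566, 0.0443]
tcp_rot: [1.213, 2.894, 0.001]
wrist_force: [-0.8, 1.2, 8.2]
opening: 0.605
gripper_force: 20.0
```

Call:
{"name": "jog_arm", "arguments": {"deltas": [[0,[0,0,0],0],[0,[0,0,0],0]]}}

```text
time_s: 14.83
tcp_pos: [0.4271, -0.2566, 0.0443]
tcp_rot: [1.213, 2.894, 0.001]
wrist_force: [-1.0, -0.0, 8.3]
opening: 0.607
gripper_force: 20.0
```

Call:
{"name": "jog_arm", "arguments": {"deltas": [[0,[0,0,10],0],[0,[0,0,40],0],[0,[0,0,80],0],[0,[0,0,120],0],[0,[0,0,140],0]]}}

```text
time_s: 15.25
tcp_pos: [0.4267, -0.2573, 0.1872]
tcp_rot: [1.214, 2.892, 0.001]
wrist_force: [0.9, 0.6, -0.4]
opening: 0.609
gripper_force: 20.0
```

Call:
{"name": "jog_arm", "arguments": {"deltas": [[0,[66,185,0],0],[0,[66,185,0],0],[0,[66,185,0],0],[0,[66,185,0],0],[0,[66,185,0],0]]}}

```text
time_s: 15.67
tcp_pos: [0.4923, -0.0671, 0.1835]
tcp_rot: [1.21, 2.899, 0.003]
wrist_force: [-0.3, -0.1, -1.9]
opening: 0.606
gripper_force: 20.0
```

Call:
{"name": "jog_arm", "arguments": {"deltas": [[0,[66,186,0],0],[0,[66,186,0],0],[0,[66,186,0],0],[0,[66,186,0],0],[0,[66,186,0],0]]}}

```text
time_s: 16.08
tcp_pos: [0.558, 0.1192, 0.1834]
tcp_rot: [1.21, 2.899, 0.002]
wrist_force: [0.5, -0.1, -1.0]
opening: 0.605
gripper_force: 20.0
```

Call:
{"name": "jog_arm", "arguments": {"deltas": [[0,[0,0,0],0],[0,[0,0,-35],0],[0,[0,0,-60],0],[0,[0,0,-60],0],[0,[0,0,-60],0]]}}

```text
time_s: 16.5
tcp_pos: [0.5568, 0.1144, 0.1225]
tcp_rot: [-1.215, -2.896, 0.003]
wrist_force: [0.1, -0.1, -0.4]
opening: 0.605
gripper_force: 20.0
```

Run:
```python
from h import *
c=cam("wrist");im=env.snapshot("wrist")
np.save("w8.npy",np.c_[c[1],c[2]])
cv2.imwrite("pics/w8.png",cv2.resize(im[:,:,::-1],(800,600),interpolation=cv2.INTER_CUBIC))
s=env.sense();print(s["tcp_pos"],s["opening"])
```

```text
[0.55802031 0.11453341 0.12372901] 0.6016928110060464
```

View pics/w8.png

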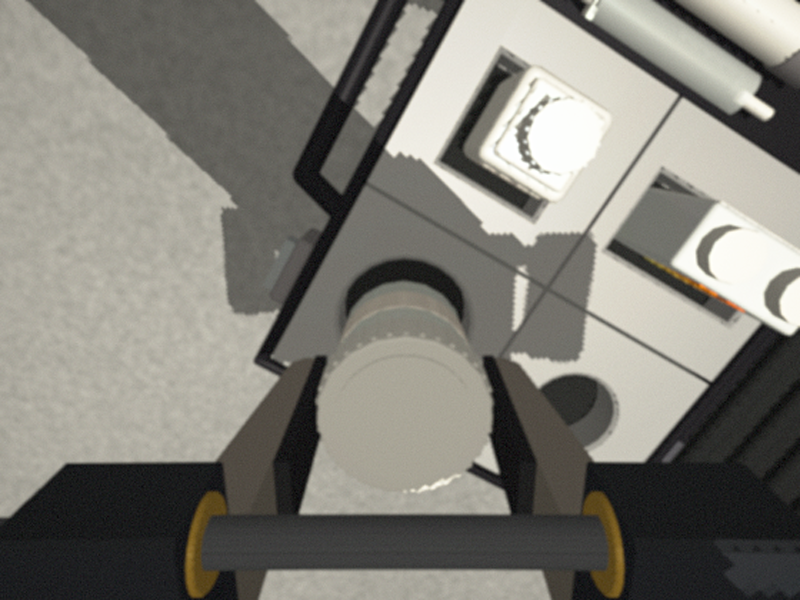

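Pot over the big round pocket: pocket rim spans (345–468), top at (405,258); pot base top arc at (405,281).

Run:
```python
from h import *
m=np.load("w8.npy");c=(env.camera_params("wrist"),m[:,:3],m[:,3])
a=np.linspace(0,6.28,100)
for r,z in((.032,.058),(.026,.0787)):
    q=proj(c,np.c_[.558+r*np.cos(a),.115+r*np.sin(a),a*0+z])/.7
    print(q.min(0),q.max(0))
f=lambda p,z=.058:atz(c,np.array(p)*1.*.7,z)
print("rim back",f((405,258)),"base back",f((405,281),.0787),"small hole",f((578,416)))
```

```text
[341.68749065 258.06817372] [475.24182344 383.63369667]
[349.80363221 282.77702119] [467.66405984 392.49844746]
rim back [0.53433858 0.13665434] base back [0.53802866 0.13292589] small hole [0.65418148 0.13978328]
```

Call:
{"name": "jog_arm", "arguments": {"deltas": [[0,[0,0,-15],0],[0,[0,0,-28],0],[0,[0,0,-38],0],[0,[0,0,-43],0],[0,[0,0,-45],0]]}}

```text
time_s: 16.97
tcp_pos: [0.5574, 0.1147, 0.0782]
tcp_rot: [-1.214, -2.896, 0.001]
wrist_force: [-7.1, -0.9, 21.6]
opening: 0.603
gripper_force: 20.0
```

Call:
{"name": "jog_arm", "arguments": {"deltas": [[0,[0,0,0],0],[0,[0,0,0],0]]}}

```text
time_s: 17.13
tcp_pos: [0.5574, 0.1147, 0.0784]
tcp_rot: [-1.215, -2.896, 0.0]
wrist_force: [-4.0, -1.5, 4.5]
opening: 0.607
gripper_force: 20.0
```

Call:
{"name": "jog_arm", "arguments": {"deltas": [[0.62,[0,0,0],0],[0.7,[0,0,0],0],[0.8,[0,0,0],0],[0.8,[0,0,0],0],[0.8,[0,0,0],0]]}}

```text
time_s: 17.55
tcp_pos: [0.5578, 0.1151, 0.0776]
tcp_rot: [1.214, 2.897, 0.0]
wrist_force: [0.0, -0.1, 0.2]
opening: 0.796
gripper_force: 0.0
```

Call:
{"name": "jog_arm", "arguments": {"deltas": [[0.8,[0,0,5],0],[0.8,[0,0,40],0],[0.8,[0,0,80],0],[0.8,[0,0,112],0],[0.8,[0,0,112],0]]}}

```text
time_s: 17.97
tcp_pos: [0.5618, 0.1153, 0.1963]
tcp_rot: [1.212, 2.889, 0.012]
wrist_force: [1.2, -0.8, 0.7]
opening: 0.8
gripper_force: 0.0
```

Call:
{"name": "jog_arm", "arguments": {"deltas": [[0.7,[19,-200,-10],0],[0.6,[19,-200,-10],0],[0.6,[19,-200,-10],0],[0.6,[19,-200,-10],0],[0.6,[19,-200,-10],0]]}}

```text
time_s: 18.38
tcp_pos: [0.5763, -0.0881, 0.1797]
tcp_rot: [1.217, 2.896, -0.001]
wrist_force: [0.0, -0.7, 0.4]
opening: 0.603
gripper_force: 0.0
```

Call:
{"name": "jog_arm", "arguments": {"deltas": [[0.6,[0,-19,-10],0],[0.6,[0,-19,-40],0],[0.6,[0,-19,-50],0],[0.6,[0,-19,-50],0]]}}

```text
time_s: 18.72
tcp_pos: [0.5745, -0.1032, 0.1269]
tcp_rot: [-1.212, -2.892, 0.002]
wrist_force: [-0.7, -0.0, 0.5]
opening: 0.602
gripper_force: 0.0
```

Run:
```python
from h import *
c=cam("wrist");im=env.snapshot("wrist")
np.save("w9.npy",np.c_[c[1],c[2]])
cv2.imwrite("pics/w9.png",cv2.resize(im[:,:,::-1],(800,600),interpolation=cv2.INTER_CUBIC))
s=env.sense();print(s["tcp_pos"],s["opening"],proj(c,[[.577,-.104,.089],[.577,-.104,.058]])/.7)
```

```text
[ 0.5757227  -0.10298297  0.12844436] 0.599907634910724 [[408.64421633 349.19379044]
 [408.32707294 324.44950213]]
```

View pics/w9.png

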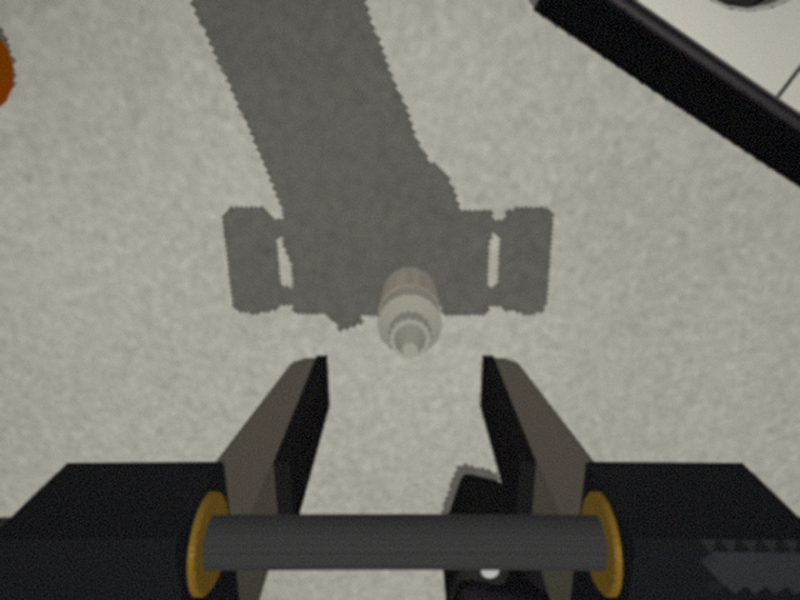

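Dropper tip seen at (408,350), as predicted; descending.

Call:
{"name": "jog_arm", "arguments": {"deltas": [[0.6,[0,0,-35],0],[0.6,[0,0,-70],0],[0.55,[0,0,-99],0],[0.55,[0,0,-99],0],[0,[0,0,-99],0]]}}

```text
time_s: 19.18
tcp_pos: [0.5766, -0.1031, 0.0308]
tcp_rot: [-1.212, -2.897, 0.001]
wrist_force: [0.0, 0.0, 1.2]
opening: 0.499
gripper_force: 0.0
```

Call:
{"name": "jog_arm", "arguments": {"deltas": [[0,[0,0,0],0],[0,[0,0,0],0],[0,[0,0,0],0],[0,[0,0,0],0],[0,[0,0,0],0]]}}

```text
time_s: 19.6
tcp_pos: [0.5785, -0.1041, 0.033]
tcp_rot: [1.213, 2.894, 0.003]
wrist_force: [-0.4, -0.8, 8.0]
opening: 0.339
gripper_force: 20.0
```

Call:
{"name": "jog_arm", "arguments": {"deltas": [[0,[0,0,10],0],[0,[0,0,40],0],[0,[0,0,80],0],[0,[0,0,120],0],[0,[0,0,155],0]]}}

```text
time_s: 20.02
tcp_pos: [0.5766, -0.1044, 0.1889]
tcp_rot: [1.215, 2.895, 0.001]
wrist_force: [0.8, 0.5, -0.7]
opening: 0.342
gripper_force: 20.0
```

Call:
{"name": "jog_arm", "arguments": {"deltas": [[0,[37,121,0],0],[0,[37,121,0],0],[0,[37,121,0],0],[0,[37,121,0],0]]}}

```text
time_s: 20.35
tcp_pos: [0.6154, 0.0279, 0.1864]
tcp_rot: [-1.197, -2.904, -0.009]
wrist_force: [-0.7, 1.2, -1.9]
opening: 0.34
gripper_force: 20.0
```

Call:
{"name": "jog_arm", "arguments": {"deltas": [[0,[38,122,0],0],[0,[38,122,0],0],[0,[38,122,0],0],[0,[38,122,-30],0],[0,[38,122,-70],0]]}}

```text
time_s: 20.77
tcp_pos: [0.6547, 0.1443, 0.1189]
tcp_rot: [1.202, 2.896, 0.011]
wrist_force: [-0.1, -0.6, -0.8]
opening: 0.343
gripper_force: 20.0
```

Call:
{"name": "jog_arm", "arguments": {"deltas": [[0,[0,0,0],0],[0,[0,0,0],0],[0,[0,0,0],0]]}}

```text
time_s: 21.02
tcp_pos: [0.6527, 0.1379, 0.1177]
tcp_rot: [1.216, 2.895, 0.001]
wrist_force: [-0.8, 0.5, -0.3]
opening: 0.342
gripper_force: 20.0
```

Run:
```python
from h import *
c=cam("wrist");im=env.snapshot("wrist")
cv2.imwrite("pics/w10.png",cv2.resize(im[:,:,::-1],(800,600),interpolation=cv2.INTER_CUBIC))
s=env.sense();print(s["tcp_pos"],s["opening"])
a=np.linspace(0,6.28,100)
for r,z in((.022,.058),(.016,.083)):
    q=proj(c,np.c_[.652+r*np.cos(a),.139+r*np.sin(a),a*0+z])/.7
    print(q.min(0),q.max(0))
```

```text
[0.65322767 0.13803434 0.11845648] 0.3452224908900125
[359.02671738 278.06277318] [452.69613045 366.04297997]
[368.39732875 308.0016043 ] [443.90449178 378.04448195]
```

View pics/w10.png

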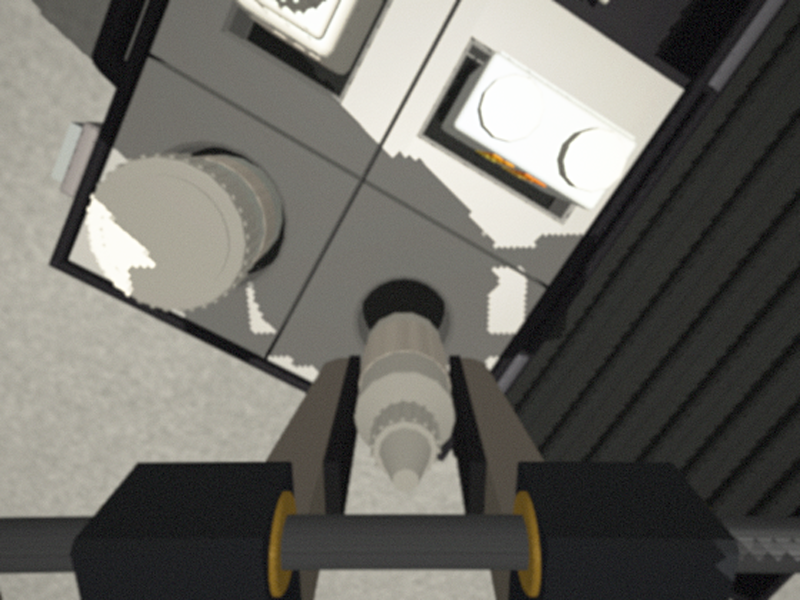

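Pocket rim (359–450, top 277) and bottle base (arc top ≈311) match the prediction; lowering.

Call:
{"name": "jog_arm", "arguments": {"deltas": [[0,[0,0,-20],0],[0,[0,0,-35],0],[0,[0,0,-43],0],[0,[0,0,-48],0],[0,[0,0,-50],0]]}}

```text
time_s: 21.48
tcp_pos: [0.6515, 0.1385, 0.0669]
tcp_rot: [-1.215, -2.896, 0.0]
wrist_force: [-7.0, -0.4, 17.4]
opening: 0.344
gripper_force: 20.0
```

Call:
{"name": "jog_arm", "arguments": {"deltas": [[0,[0,0,0],0],[0,[0,0,0],0]]}}

```text
time_s: 21.65
tcp_pos: [0.6517, 0.1386, 0.0669]
tcp_rot: [-1.215, -2.897, -0.0]
wrist_force: [-2.9, -0.3, 4.7]
opening: 0.343
gripper_force: 20.0
```

Call:
{"name": "jog_arm", "arguments": {"deltas": [[0.36,[0,0,0],0],[0.45,[0,0,0],0],[0.6,[0,0,0],0],[0.6,[0,0,0],0],[0.6,[0,0,0],0]]}}

```text
time_s: 22.07
tcp_pos: [0.6517, 0.1391, 0.0655]
tcp_rot: [1.214, 2.897, 0.0]
wrist_force: [-0.4, -0.5, -0.7]
opening: 0.593
gripper_force: 0.0
```

Call:
{"name": "jog_arm", "arguments": {"deltas": [[0.6,[0,0,5],0],[0.6,[0,0,40],0],[0.6,[0,0,80],0],[0.6,[0,0,120],0],[0.6,[0,0,150],0]]}}

```text
time_s: 22.48
tcp_pos: [0.6525, 0.1388, 0.2193]
tcp_rot: [1.214, 2.895, 0.003]
wrist_force: [1.0, -0.3, 0.1]
opening: 0.602
gripper_force: 0.0
```

Call:
{"name": "jog_arm", "arguments": {"deltas": [[0.6,[-60,-180,0],0],[0.6,[-60,-180,0],0],[0.6,[-60,-180,0],0],[0.6,[-60,-180,0],0],[0.6,[-60,-180,0],0]]}}

```text
time_s: 22.9
tcp_pos: [0.5898, -0.0465, 0.2166]
tcp_rot: [1.222, 2.893, -0.002]
wrist_force: [-0.4, -0.2, -1.1]
opening: 0.599
gripper_force: 0.0
```

Call:
{"name": "jog_arm", "arguments": {"deltas": [[0.6,[0,0,0],0],[0.6,[0,0,0],0],[0.6,[0,0,0],0]]}}

```text
time_s: 23.15
tcp_pos: [0.5921, -0.0398, 0.2158]
tcp_rot: [1.213, 2.898, 0.002]
wrist_force: [0.4, 1.1, -0.3]
opening: 0.599
gripper_force: 0.0
```

Run:
```python
from h import *
o=env.snapshot("side")[:,:,::-1];o=cv2.resize(o[210:420,0:300],(800,560),interpolation=cv2.INTER_CUBIC)
cv2.imwrite("pics/s3.png",o);print(env.sense()["wrist_force"])
```

```text
[-0.35263847  0.50423066  0.41173335]
```

View pics/s3.png

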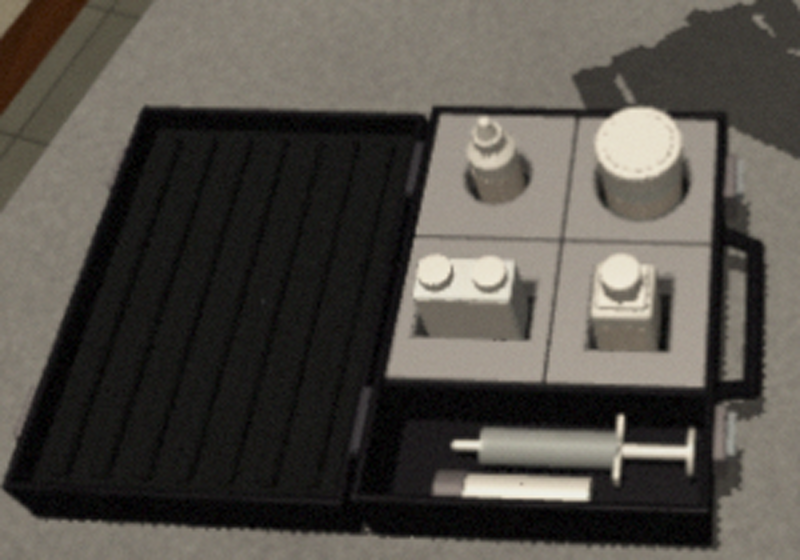

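All four stand upright in their pockets, and the gripper is clear.

```bash
python3 -c "
from station import env
print(env.job_done())"
```

```text
the job is handed in; nothing more can be done
None
```

The dropper bottle, sample pot, square bottle and comparator stand upright in their matching pockets, the beaker and camera were not touched, and the job was handed in at about 23 s; no verdict was returned.

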